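# Prise the lid off a lever-lid tin of screws

## Robot

A 6-joint arm with a two-finger parallel gripper is mounted at the origin on the work surface. World frame = base frame: x ahead of the robot, y to its left, z up, the work surface at z = 0. Lengths are in m, angles in rad, forces in N, time in s.
With the tool pointing down it reaches from about 0.325 to 0.925 m from the base axis. Payload 3.1 kg.
Tool frame: the origin (TCP) lies at the centre of the arm's flange, where the gripper is bolted on; the fingertips stand 173 mm ahead of it and the grasp point (between the pads) lies 155 mm ahead of it (pinch_z is the distance from the TCP to the grasp point, in m); z points along the fingers, y is the line along which they close (so a half turn about z gives the same grasp; the last joint's range is limited). The gripper opens to 85 mm and grips with 20 to 120 N. Pads are 22 mm wide; open, the fingers measure 114 mm over their backs; the gripper's body (76 mm by 85 mm) begins 54 mm behind the grasp point. The pads swing forward as they close: fully open they stand 13 mm farther back than shut.
Start: joints at [1.152, 0.217, 1.613, -0, 1.311, -0.112], TCP at [0.189, 0.596, 0.405] pointing down, gripper open.
Joint ranges: [-2.75, 2.75], [-0.78, 2.1], [0.31, 2.55], [-1.13, 4.27], [0.13, 2.63], [-2.58, 2.58]. Speed limits (rad/s): [2.79, 2.79, 3.14, 3.14, 3.14, 3.14].

## Interface

Orientations are given as a unit quaternion [x, y, z, w].
In Python, from workcell import * gives the robot as it stands. Calls block until the motion is done:
- reach(position, orientation): joint-space move of the TCP to a pose.
- move_linear(position, vel=0.15, ori=None, contact_N=None): straight line of the TCP; ori=None keeps the orientation; vel is the mean speed in m/s. With contact_N (N) it stops when the force on the tool has changed by that much, and returns True; else False.
- move_joints(angles): joint-space move.
- let_go() and close(f_grip=None): open the fingers fully, or close them until they stop; f_grip is the grip in N (None keeps the last).
- dwell(seconds).
- ik(position, orientation): joint angles nearest the present ones, or None.
- state(): the state.
- capture(name): name is "side" or "top"; returns a dict with "image" (400x640x3 uint8, red, green, blue), "z_map" (400x640 float32, m along the optical axis (not along the pixel's ray), 0 where there is no reading), "fx", "fy", "cx", "cy" (pixels), "R" (3x3) and "t" (3): a world point X has camera coordinates R X + t. Camera axes: x right, y down, z forward; pixel columns grow to the right and rows downward; lengths in m; the calibration is good to about 2 mm. A picture is of the moment at which its call begins.
A pose or a line that the arm cannot do raises IKError and nothing moves.
- close_job(): hands the job in; it is judged then, once.
The state is a dict: "clock": time; "joint_positions": joint angles; "joint_vel": joint speeds; "joint_torque": joint torques, N m; "tool_pos": TCP position; "tcp_rot": TCP orientation; "contact_force": force on the tool from outside, world axes, zero at the start; "wrist_torque": the same for the moment, N m; "width": finger opening in m; "gripper_force": force on a finger pad.
Only numpy, scipy, OpenCV 4.12 (cv2) and the standard library are available. Lean on these libraries where they do the work, as an engineer would, in place of code of your own. Each camera call takes 0.05 s, during which the arm holds its last target. There are 200 camera calls.

## Task

Open the large tin in the wooden holder: prise up the edge of its tight lid with the flat screwdriver, then take the lid off and set it down gently, flat and the same way up, on the white offcut. Leave the screwdriver lying on the bench and the other things where they are.

Things in the scene. Friction and masses are not known exactly. Their poses are not given: they have to be found in the camera images.
- tin: Large round lever-lid tin, bare metal with a pale sleeve, 112 mm across, 125 mm high, standing fast in a wooden holder (foot 130 x 130 x 12 mm, four corner cleats up to 34 mm high). Origin on the bench, on the tin's axis; z up. The spring of its mouth grips the lid all round: a straight pull takes 15 to 35 N, prising one edge about half. A raised edge stays up by itself.
- tin_mouth (a point): On the tin's axis, level with the top of its outer rim, 137 mm above the bench; z up. The outer rim stands 53 to 56 mm from the axis. Inside it is a gutter, 53 to 41.5 mm from the axis, floor 7.5 mm below the rim's top. The gutter ends at the collar, 41.5 to 39.5 mm from the axis, its top 1.5 mm below the rim's top; the lid's flange rests on the collar.
- lid_centre (a point): Round metal lid, about 60 g, pressed home at the start. The point is on its axis, half-way up its 20 mm height; z up. A plug 76 mm across goes 16 mm down into the mouth; the flange above is 90 mm across, 4 mm thick. It juts 3.5 mm over the gutter, 6 mm above its floor; 8 mm of open gutter lie between its edge and the outer rim. Its top is 2.5 mm above the rim's top.
- lid_dish (a point): On the lid's axis, on the floor of the dish in its top; 71 mm across, 10 mm below the flange's top, level with lid_centre. From dish wall to flange edge are 9.5 mm: the lid's edge can be pinched there from above, one finger in the dish, one outside, once that edge is raised above the outer rim (seated, the gutter is too narrow for a fingertip).
- driver_handle (a point): Flat screwdriver with a black handle, 225 mm long, 110 g, lying on the bench. The point is on its axis, 20 mm behind the front end of the handle, 14 mm above the bench as it lies; x points to the tip, z up, square to the flat of the blade. The handle is 28 mm wide and high and 100 mm long (20 mm ahead of the point to 80 mm behind it); the shaft is 6 mm thick.
- driver_tip (a point): The middle of the screwdriver's tip, on its axis, 145 mm ahead of driver_handle; same axes. The last 32 mm are a blade 10 mm wide (along y) and 2 mm thick (along z).
- offcut: White board offcut, 180 x 180 mm, 6 mm thick, fixed on the bench; origin at the centre of its underside, x and y along its sides, z up.
- small_tin: Bystander: small closed tin, 74 mm across, 82 mm high; origin at the centre of its underside.
- tape: Bystander: roll of masking tape lying flat, 104 mm across, 25 mm high; origin at the centre of its underside.
- sanding_block: Bystander: cork sanding block, 110 x 60 x 32 mm; origin at the centre of its underside.
There are look-alikes about, which are no part of the job. Of the things shaped like the part that bears lid_centre, the aluminium one is meant. Of the things that look like the part that bears driver_handle, the smaller one is meant.

How it is judged:
By the outcome, as a careful person would: the job done as asked, in the order asked, and still so for the second after the job is handed in, with the robot touching nothing.
It also fails if it takes over 67 s, if anything falls off the work surface, if the arm or the gripper's body presses on something with over 40 N, if the wrist force passes 120 N, or if a joint passes its speed limit or range.

## Working session

There is one attempt and no reset: what is moved stays moved. The work goes in short steps, each a Python script; the robot and the scene stay as the last script left them, time stands still between calls to the robot, and variables do not carry over. Pictures are saved under pics/ and viewed, at most 12 in all, crops included, and the job is handed in when it is done.

```bash
ls; mkdir -p pics; python3 - <<'E'
from workcell import *
import cv2, numpy as np
for n in("top","side"):
    c=capture(n); np.savez(f"{n}0.npz",**c); cv2.imwrite(f"pics/{n}0.png",c["image"][:,:,::-1])
    print(n,c["fx"],c["cx"],c["cy"],c["R"].round(3).tolist(),c["t"])
print(state())
E
```

```text
pics
top 499.8130848187721 315.3313217974515 202.35619182262872 [[-0.009, -1.0, -0.006], [-0.981, 0.01, -0.191], [0.191, 0.004, -0.981]] [-0.10239211  0.59053075  1.34513999]
side 419.75424584211953 315.31638352497896 204.20729790144352 [[0.782, -0.623, 0.018], [-0.372, -0.489, -0.789], [0.5, 0.61, -0.614]] [-0.48214458  0.23121586  0.84950978]
{'clock': 0.1, 'joint_positions': array([ 1.15180498e+00,  2.17720506e-01,  1.61479976e+00,  3.06577948e-05,
        1.31132343e+00, -1.12198478e-01]), 'joint_vel': array([ 5.23926495e-05, -1.60218259e-03, -2.74177615e-03, -2.72742993e-03,
        2.23747741e-03,  9.68443756e-06]), 'joint_torque': array([-1.09367411e-03, -3.98071432e+01, -3.04973495e+01, -2.70136215e-04,
        4.31355918e-03, -2.72725032e-05]), 'tool_pos': array([0.18857645, 0.59548931, 0.40345888]), 'tcp_rot': array([ 1.52799368e-01,  9.88256589e-01, -1.08216980e-03, -3.09722870e-04]), 'contact_force': array([-0.15556306,  0.18216307, -1.15158144]), 'wrist_torque': array([ 0.03669035,  0.01244947, -0.03998834]), 'gripper_force': 0.0, 'width': 0.08545078049364947}
```

View pics/top0.png

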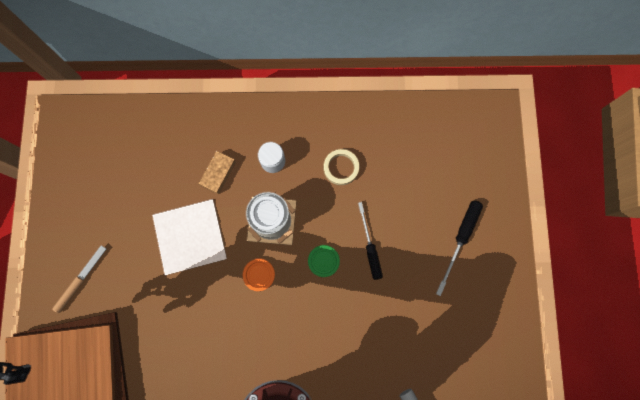

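View pics/side0.png

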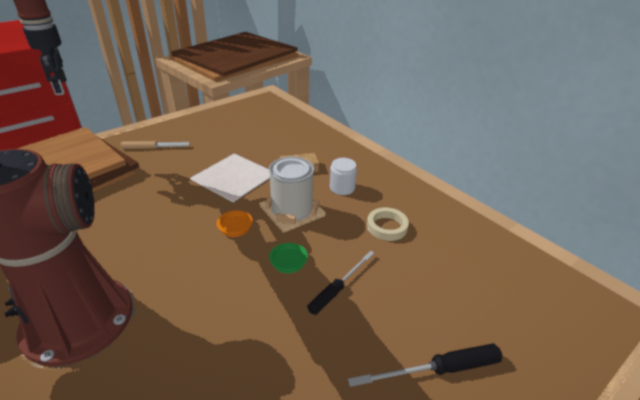

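The top view shows the aluminium-lidded tin at (268,214), the offcut at (189,237), and the smaller screwdriver with its handle at (373,262) and tip at (361,203). Bystanders are the small tin (271,157), tape (341,167), block (216,172), two plastic lids and a larger screwdriver. The side view agrees.

```bash
cat > h.py <<'E'
import numpy as np, cv2
def ray(c,uv,z):
    """pixel(s) -> world points on plane z"""
    uv=np.atleast_2d(uv).astype(float); R,t=c["R"],c["t"]
    d=np.c_[(uv[:,0]-c["cx"])/c["fx"],(uv[:,1]-c["cy"])/c["fy"],np.ones(len(uv))]@R
    o=-R.T@t
    return o+d*((z-o[2])/d[:,2])[:,None]
def cloud(c):
    v,u=np.mgrid[:400,:640]; z=c["z_map"]
    P=np.stack([(u-c["cx"])/c["fx"]*z,(v-c["cy"])/c["fy"]*z,z],-1)
    P=(P-c["t"])@c["R"]; P[z==0]=np.nan
    return P
def blob(m,seed):
    n,l=cv2.connectedComponents(m.astype(np.uint8)); k=l[seed[1],seed[0]]
    if k==0:
        v,u=np.nonzero(l); i=np.argmin((u-seed[0])**2+(v-seed[1])**2); k=l[v[i],u[i]]
    v,u=np.nonzero(l==k); return np.c_[u,v]
E
python3 - <<'E'
from h import *
c=dict(np.load("top0.npz")); im=c["image"].astype(int); hsv=cv2.cvtColor(c["image"],cv2.COLOR_RGB2HSV)
P=cloud(c)
print("bench z",np.nanmedian(P[300:340,200:300,2]))
# tin top: depth band
m=(P[...,2]>0.12)&(P[...,2]<0.16); b=blob(m,(268,214)); 
q=P[b[:,1],b[:,0]]; print("tin",len(b),np.nanmedian(q,0), q.min(0),q.max(0))
(cx,cy),r=cv2.minEnclosingCircle(b.astype(np.float32)); print(cx,cy,r,ray(c,(cx,cy),.137), r/c["fx"]*c["z_map"][214,268])
for z in(.115,.12,.125,.13,.135,.14): print(z,((q[:,2]>z)&(q[:,2]<z+.005)).sum(),end=' ')
# offcut
w=(hsv[...,1]<60)&(hsv[...,2]>150); b=blob(w,(189,237)); rect=cv2.minAreaRect(b.astype(np.float32))
pts=ray(c,cv2.boxPoints(rect),.006); print("\noffcut",len(b),pts.round(4).tolist(),pts.mean(0),np.linalg.norm(np.diff(pts,axis=0),axis=1))
# driver handle
k=hsv[...,2]<45; b=blob(k,(373,262)); print("handle px",len(b)); 
Q=ray(c,b,.014); Q=Q[:,:2]; mu=Q.mean(0); 
rect=cv2.minAreaRect((Q*1000).astype(np.float32)); print(rect)
print("shaft V around",[hsv[v,355:378,2].tolist() for v in(205,225,240)])
m=(P[...,2]>0.006)
for s in((341,167),(271,157),(216,172),(259,275),(324,261)):
    b=blob(m,s); q=P[b[:,1],b[:,0]]; print(s,len(b),np.nanmedian(q,0).round(3),q[:,:2].min(0).round(3),q[:,:2].max(0).round(3),q[:,2].max().round(3))
E
```

```text
bench z -0.00010744363144033705
tin 1413 [0.54785403 0.01939579 0.13172853] [ 0.49220281 -0.03645645  0.12094764] [0.60375575 0.0751488  0.14746421]
267.0461730957031 212.86044311523438 21.279739379882812 [[0.54699531 0.01885193 0.137     ]] 0.05644290817860312
0.115 0 0.12 36 0.125 483 0.13 406 0.135 323 0.14 160 
offcut 3870 [[0.5688, 0.3737, 0.006], [0.6134, 0.1927, 0.006], [0.4378, 0.1444, 0.006], [0.3952, 0.3215, 0.006]] [0.50377343 0.25808367 0.006     ] [0.18641124 0.18206784 0.18213978]
handle px 350
((426.3195495605469, -271.03857421875), (99.92374420166016, 28.8801212310791), 12.231978416442871)
shaft V around [[147, 151, 148, 163, 191, 197, 187, 160, 96, 85, 88, 102, 136, 147, 150, 149, 147, 150, 149, 148, 148, 152, 148], [151, 151, 151, 152, 150, 153, 151, 149, 156, 178, 193, 140, 139, 104, 88, 105, 144, 148, 149, 149, 150, 150, 150], [148, 149, 149, 150, 149, 151, 148, 147, 149, 149, 150, 151, 170, 203, 171, 130, 125, 90, 83, 84, 99, 133, 138]]
(341, 167) 1 [ 0.702 -0.179  0.006] [ 0.702 -0.179] [ 0.702 -0.179] 0.006
(271, 157) 650 [0.716 0.015 0.08 ] [ 0.689 -0.019] [0.767 0.054] 0.089
(216, 172) 857 [0.687 0.175 0.031] [0.627 0.127] [0.751 0.227] 0.04
(259, 275) 768 [0.392 0.055 0.013] [0.349 0.009] [0.436 0.097] 0.029
(324, 261) 771 [ 0.429 -0.128  0.013] [ 0.384 -0.173] [ 0.478 -0.083] 0.029
```

```bash
python3 - <<'E'
import cv2
a=cv2.imread("pics/top0.png")
x=cv2.resize(a[175:255,220:320],(400,320),interpolation=cv2.INTER_CUBIC)
y=cv2.resize(a[195:285,340:400],(213,320),interpolation=cv2.INTER_CUBIC)
s=cv2.resize(cv2.imread("pics/side0.png")[145:235,255:330],(267,320),interpolation=cv2.INTER_CUBIC)
s=s[:,:180]
cv2.imwrite("pics/c0.png",cv2.hconcat([x,y,s]))
E
```

```text
(no output)
```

View pics/c0.png

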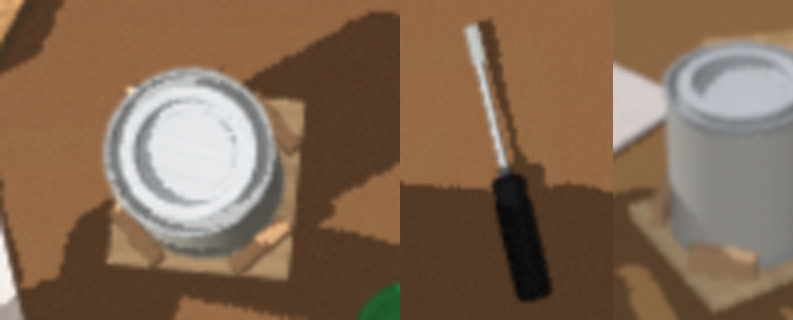

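The close view shows the lid seated flat and centred in the rim. The driver lies blade-flat, pointing to roughly +x with a small +y lean. Next I cross-check the tip and pick it up.

```bash
cat >> h.py <<'E'
from scipy.spatial.transform import Rotation as Ro
TIN=np.array([.547,.019]); RIM=.137
AX=.162            # TCP -> driver axis along tool z
def frame(x,z):
    x=np.array(x,float)/np.linalg.norm(x); z=np.array(z,float)/np.linalg.norm(z)
    return Ro.from_matrix(np.c_[x,np.cross(z,x),z])
def down(phi): return frame([np.cos(phi),np.sin(phi),0],[0,0,-1])
def driver_pose(tip,alpha,az,L=.145,ax=AX):
    """TCP pose that puts the driver tip at `tip`, pointing to azimuth az, dipping alpha"""
    h=np.array([np.cos(az),np.sin(az),0]); k=np.array([0,0,1.])
    d=np.cos(alpha)*h-np.sin(alpha)*k; a=-np.sin(alpha)*h-np.cos(alpha)*k
    return np.array(tip)-L*d-ax*a, frame(d,a).as_quat()
E
python3 - <<'E'
from workcell import *
from h import *
c=dict(np.load("top0.npz")); hsv=cv2.cvtColor(c["image"],cv2.COLOR_RGB2HSV)
th=np.deg2rad(12.23); d=np.array([np.cos(th),np.sin(th)]); H=np.array([.4263,-.2710])+.03*d
print("H",H,"tip pred",H+.145*d,"tip seen",ray(c,(360.5,203),.008))
q=down(th).as_quat()
reach([*H,.40],q); print(state()["joint_positions"].round(2))
move_linear([*H,.176],vel=.2,contact_N=8)
print(state()["tool_pos"])
close(80); s=state(); print(s["width"],s["gripper_force"])
move_linear([*H,.40],vel=.2)
# over to the tin's -y side, look
p,q=driver_pose([TIN[0],TIN[1]-.075,RIM+.05],np.deg2rad(30),np.pi/2)
reach(p,q); s=state(); print(s["clock"],s["joint_positions"].round(2),s["width"],s["tool_pos"]-p)
for n in("top","side"):
    c=capture(n); np.savez(f"{n}1.npz",**c)
R=cv2.imread
t=np.load("top1.npz")["image"][150:270,230:410,::-1]; s=np.load("side1.npz")["image"][100:260,240:420,::-1]
cv2.imwrite("pics/c1.png",cv2.vconcat([cv2.resize(t,(600,400)),cv2.resize(s,(600,533))])[:, :])
a=cv2.hconcat([cv2.resize(t,(400,267),interpolation=2),cv2.resize(s[:120],(400,267),interpolation=2)]); cv2.imwrite("pics/c1.png",a)
E
```

```text
H [ 0.45561915 -0.2646449 ] tip pred [ 0.59732839 -0.23392861] tip seen [[ 0.59574622 -0.23905784  0.008     ]]
[-0.66  0.01  1.85  0.    1.28  0.7 ]
[ 0.45631845 -0.26511061  0.17715177]
0.026706289410838666 79.4282054901123
7.0583 [-0.19  0.08  1.82 -0.55  1.2   0.  ] 0.026508569419961624 [-0.00027846  0.00062784 -0.00153222]
```

View pics/c1.png

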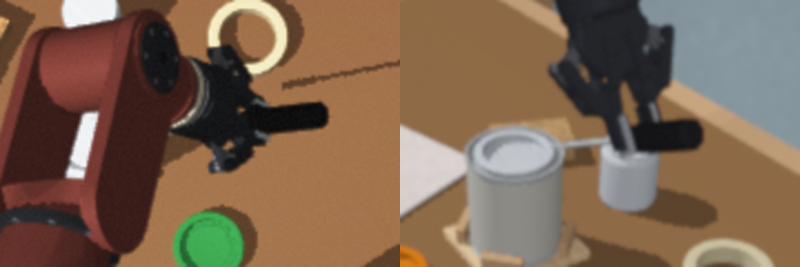

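The side view shows the shaft's tip just above the tin's far right rim and the handle held between the fingers. The arm hides the tip in the top view, so I'll compare predicted and seen pixels in the side view.

```bash
cat >> h.py <<'E'
def proj(c,X):
    Y=np.atleast_2d(X)@c["R"].T+c["t"]; return np.c_[Y[:,0]/Y[:,2]*c["fx"]+c["cx"],Y[:,1]/Y[:,2]*c["fy"]+c["cy"]]
def driver_pts(s,ax=AX):
    R=Ro.from_quat(s["tcp_rot"]).as_matrix(); o=s["tool_pos"]+R[:,2]*ax
    return np.array([o+R[:,0]*k for k in(-.08,.02,.145)])
E
python3 - <<'E'
from workcell import *
from h import *
s=state(); X=driver_pts(s); print(X.round(4))
c=dict(np.load("side1.npz")); p=proj(c,X); print(p.round(1))
im=c["image"][:,:,::-1].copy()
k=8; u0,v0=330,145
z=cv2.resize(im[v0:v0+65,u0:u0+100],None,fx=k,fy=k,interpolation=cv2.INTER_CUBIC)
for u,v in p: cv2.circle(z,(int((u-u0+.5)*k),int((v-v0+.5)*k)),4,(0,0,255),1)
# circle of rim for calibration check
a=np.linspace(0,6.28,60); rim=proj(c,np.c_[TIN[0]+.056*np.cos(a),TIN[1]+.056*np.sin(a),np.full(60,RIM)])
for u,v in rim: cv2.circle(z,(int((u-u0+.5)*k),int((v-v0+.5)*k)),2,(0,255,0),-1)
cv2.imwrite("pics/c2.png",z)
print(rim.min(0),rim.max(0))
E
```

```text
[[ 0.5459 -0.2518  0.2985]
 [ 0.5461 -0.1652  0.2486]
 [ 0.5463 -0.0569  0.1861]]
[[372.5 159.4]
 [340.6 162.2]
 [308.4 165.1]]
[267.37426462 156.72281099] [312.23021769 181.25652259]
```

View pics/c2.png

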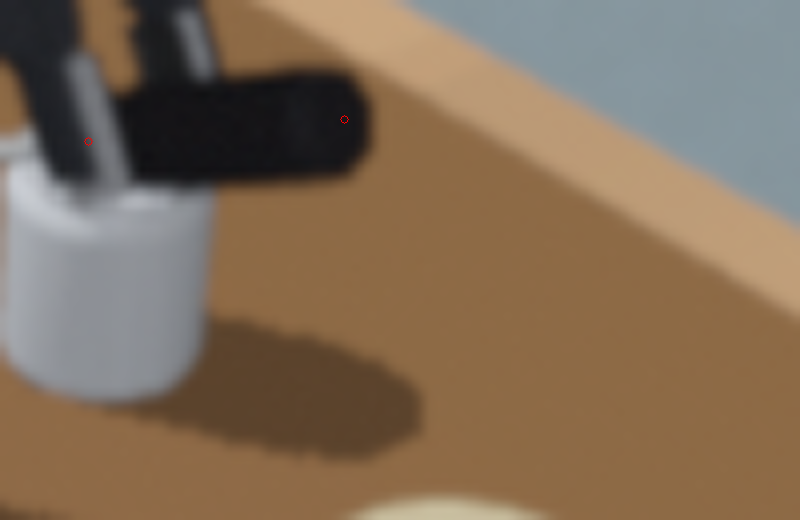

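The handle's rear end is at about (376,160.7), against a prediction of (372.5,159.4), which roughly fits. Now a zoom on the tip and rim, without the overlaid marks.

```bash
python3 - <<'E'
from h import *
c=dict(np.load("side1.npz")); im=c["image"][:,:,::-1].copy()
k=10; u0,v0=262,145
z=cv2.resize(im[v0:v0+45,u0:u0+80],None,fx=k,fy=k,interpolation=cv2.INTER_CUBIC)
f=lambda p,col:[cv2.circle(z,(int((u-u0+.5)*k),int((v-v0+.5)*k)),3,col,-1) for u,v in p]
f([(308.4,165.1),(340.6,162.2)],(0,0,255))
a=np.linspace(0,6.28,40)
f(proj(c,np.c_[TIN[0]+.056*np.cos(a),TIN[1]+.056*np.sin(a),np.full(40,RIM)]),(0,255,0))
cv2.imwrite("pics/c3.png",z)
E
```

```text
(no output)
```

View pics/c3.png

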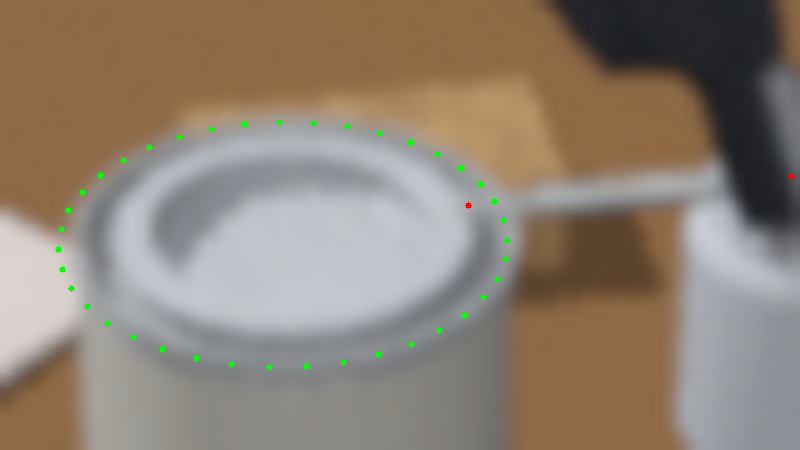

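The rim is within about 1.4 px of its prediction. The shaft lies along the predicted line and its tip ends near the predicted point. Now I touch down on the rim with the blade dipping 30°.

```bash
python3 - <<'E'
from workcell import *
from h import *
A=np.deg2rad(30)
def go(r,z,**k):
    p,q=driver_pose([TIN[0],TIN[1]-r,RIM+z],A,np.pi/2); hit=move_linear(p,ori=q,**k)
    s=state(); X=driver_pts(s)[2]; print("hit",hit,"tip r,z mm",((TIN[1]-X[1])*1e3).round(2),((X[2]-RIM)*1e3).round(2),"x",X[0].round(4),"F",s["contact_force"].round(1),s["clock"])
go(.0495,.015,vel=.1)
go(.0495,-.012,vel=.015,contact_N=3)
E
```

```text
hit False tip r,z mm 49.82 14.85 x 0.5469 F [ 0.3 -0.5 -1.2] 7.7417
hit True tip r,z mm 49.31 -1.9 x 0.5471 F [ 0.6 -0.   3.2] 8.8583
```

```bash
cat >> h.py <<'E'
from workcell import *
def go(r,z,A=30,**k):
    p,q=driver_pose([TIN[0],TIN[1]-r/1e3,RIM+z/1e3],np.deg2rad(A),np.pi/2); hit=move_linear(p,ori=q,**k)
    s=state(); X=driver_pts(s)[2]; R=Ro.from_quat(s["tcp_rot"]).as_matrix()
    print("hit",hit,"A",np.rad2deg(np.arcsin(-R[2,0])).round(1),"tip r,z",((TIN[1]-X[1])*1e3).round(2),((X[2]-RIM)*1e3).round(2),"F",s["contact_force"].round(1),"T",s["wrist_torque"].round(2),"t",s["clock"])
    return hit
E
python3 - <<'E'
from h import *
go(49.3,-.8,vel=.02)
go(36.3,-.8-13*np.tan(np.pi/6),vel=.015,contact_N=5)
E
```

```text
hit False A 30.0 tip r,z 49.22 -0.87 F [ 1.  -1.   1.8] T [ 0.43 -0.15 -0.02] t 9.125
hit True A 30.2 tip r,z 42.21 -5.28 F [ 0.5 -0.6  2.5] T [ 0.17 -0.01  0.01] t 9.7917
```

The blade went under the flange and met the collar at r≈42 mm, which matches the geometry given. Now I lever about the rim.

```bash
python3 - <<'E'
from h import *
zf=-1.0; D=10.6/np.cos(np.pi/6)-.6
for A in(30,24,18,12,6,0,-6,-12,-18,-22):
    a=np.deg2rad(A); rf,DD=(53,D) if A>0 else (56,D+3)
    t=np.array([rf,zf])+np.array([-np.sin(a),np.cos(a)])+DD*np.array([-np.cos(a),-np.sin(a)])
    go(*t,A,vel=.08)
for n in("side",):
    c=capture(n); np.savez("side2.npz",**c)
    cv2.imwrite("pics/c4.png",cv2.resize(c["image"][130:250,250:410,::-1],(800,600),interpolation=2))
E
```

```text
hit False A 30.0 tip r,z 42.47 -5.69 F [-0.1 -0.7  4. ] T [0.45 0.14 0.02] t 10.0417
hit False A 24.0 tip r,z 42.17 -4.74 F [-0.6  0.2  4.6] T [0.44 0.13 0.03] t 10.4667
hit False A 18.1 tip r,z 41.94 -3.55 F [-0.4 -2.   3.5] T [0.21 0.17 0.08] t 10.8917
hit False A 12.1 tip r,z 41.73 -2.36 F [-1.1 -2.3  5.9] T [0.11 0.1  0.09] t 11.3167
hit False A 6.1 tip r,z 41.31 -1.14 F [-1.1 -2.   3.6] T [0.21 0.17 0.11] t 11.7417
hit False A 0.1 tip r,z 41.19 0.13 F [-1.5 -2.   5.1] T [0.28 0.08 0.1 ] t 12.1667
hit False A -6.0 tip r,z 41.0 1.67 F [0.  0.7 3.8] T [ 0.57 -0.05 -0.02] t 12.5917
hit False A -12.0 tip r,z 41.33 3.19 F [0.1 1.3 3.5] T [ 0.66 -0.07 -0.04] t 13.0167
hit False A -18.0 tip r,z 41.93 4.72 F [0.7 2.5 2.9] T [ 0.71 -0.11 -0.16] t 13.4417
hit False A -21.9 tip r,z 42.99 5.32 F [ 0.2 -0.6  3.8] T [0.5  0.01 0.04] t 13.775
```

View pics/c4.png

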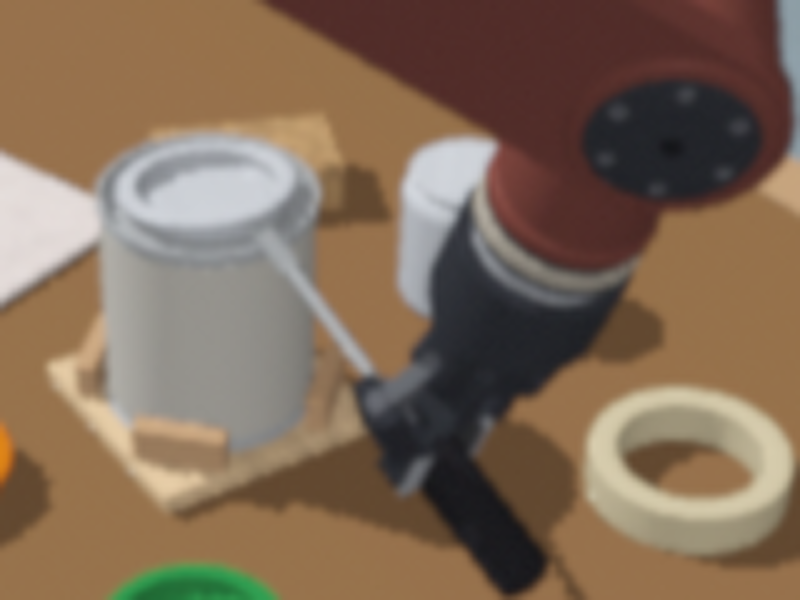

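The picture shows the lid tilted, its near-right edge by the blade clearly raised above the rim. Next I withdraw the blade and lay the driver back where it was.

```bash
python3 - <<'E'
from h import *
a=np.deg2rad(-12)
t=np.array([56,-.6])+np.array([-np.sin(a),np.cos(a)])
go(*(t-13.5*np.array([np.cos(a),np.sin(a)])),-12,vel=.1)
go(*(t+22*np.array([np.cos(a),np.sin(a)])),-12,vel=.1)
go(80,90,0,vel=.2)
th=np.deg2rad(12.23); H=[.4556,-.2646]; q=down(th).as_quat()
reach([*H,.33],q); move_linear([*H,.20],vel=.2)
print(move_linear([*H,.1755],vel=.03,contact_N=4), state()["tool_pos"])
let_go(); move_linear([*H,.30],vel=.25)
reach([.45,-.25,.40],down(0).as_quat())
s=state(); print(s["clock"],s["joint_positions"].round(2))
for n in("top","side"):
    c=capture(n); np.savez(f"{n}3.npz",**c)
t=np.load("top3.npz")["image"][150:300,220:420,::-1]; s=np.load("side3.npz")["image"][140:290,230:430,::-1]
k=lambda i:cv2.resize(i,(400,300),interpolation=2)
f=np.load("side3.npz")["image"][145:205,255:335,::-1]; g=np.load("top3.npz")["image"][185:245,230:310,::-1]
cv2.imwrite("pics/c5.png",cv2.vconcat([cv2.hconcat([k(t),k(s)]),cv2.hconcat([k(g),k(f)])]))
E
```

```text
hit False A -12.0 tip r,z 42.67 3.31 F [2.6 0.2 2.7] T [ 0.43 -0.14 -0.27] t 14.3333
hit False A -12.0 tip r,z 78.6 -5.18 F [-0.1  0.6 -1.2] T [-0.16 -0.   -0.03] t 14.8417
hit False A -0.1 tip r,z 79.38 88.8 F [-0.1  0.2 -0.4] T [-0.03  0.01  0.01] t 15.65
True [ 0.455362   -0.26447123  0.17672823]
20.0167 [-0.64 -0.01  1.88 -0.    1.28  0.93]
```

View pics/c5.png

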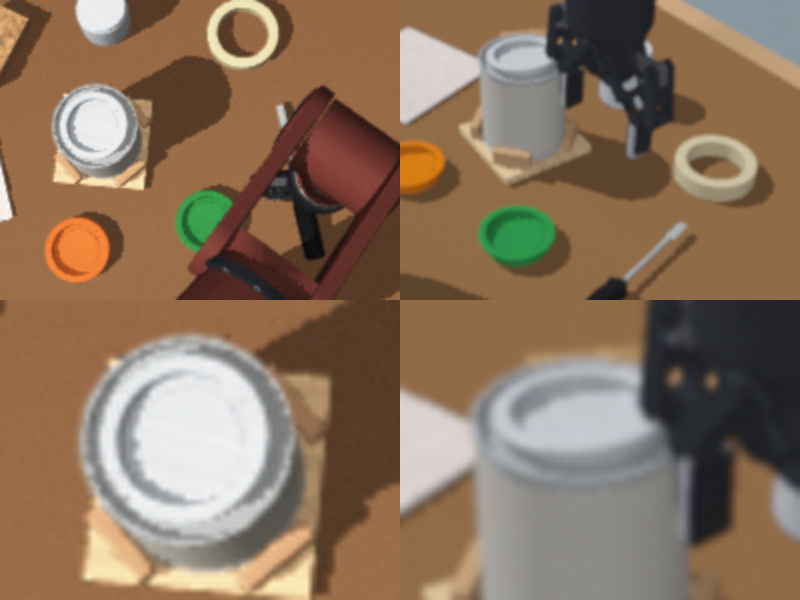

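The driver lies back on the bench, and the lid's -y edge (right in the top view) is still raised. I'll get its tilt from the depth map.

```bash
python3 - <<'E'
from h import *
P=cloud(dict(np.load("top3.npz"))); P0=cloud(dict(np.load("top0.npz")))
for Q in(P0,P):
    r=np.hypot(Q[...,0]-TIN[0],Q[...,1]-TIN[1]);
    for lo,hi,n in((0,.029,"dish"),(.0375,.043,"flange")):
        q=Q[(r>lo)&(r<hi)&(Q[...,2]>.12)]; B=np.c_[q[:,0]-TIN[0],q[:,1]-TIN[1],np.ones(len(q))]
        k,*_=np.linalg.lstsq(B,q[:,2],rcond=None); print(n,len(q),np.rad2deg(k[:2]).round(2),(k[2]*1e3).round(2),(q[:,2]-B@k).std().round(4))
E
```

```text
dish 372 [0.86 0.81] 129.69 0.0025
flange 202 [ 0.04 -0.2 ] 139.4 0.0027
dish 366 [-2.18 -5.82] 133.79 0.0027
flange 206 [ 1.77 -4.22] 142.32 0.0049
```

The tilt is about 5.5° with the -y edge up, and the centre is up by about 4 mm, so that edge is about 8 mm higher than before. Now I pinch it in line with the lid's tilt.

```bash
cat >> h.py <<'E'
def lid_pose(C,delta,dep=.0065,rg=.04025,tip=.1725):
    """TCP pose pinching the -y edge of the lid; C = flange-top centre, tilt delta (-y edge up)"""
    n=np.array([0,np.sin(delta),np.cos(delta)]); u=np.array([0,-np.cos(delta),np.sin(delta)])
    return np.array(C)+rg*u+(tip-dep)*n, frame([1,0,0],-n).as_quat(), n
E
python3 - <<'E'
from h import *
d=np.deg2rad(5.5); C=[*TIN,.1435]
p,q,n=lid_pose(C,d)
reach(p+.08*n,q); s=state(); print(s["joint_positions"].round(2))
print(move_linear(p,vel=.08,ori=q,contact_N=6)); e=p-state()["tool_pos"]; print("err",e.round(4))
move_linear(p+e,vel=.02,ori=q,contact_N=6); s=state(); print((p-s["tool_pos"]).round(4),s["contact_force"].round(1))
close(80); s=state(); print(s["width"],s["gripper_force"],s["contact_force"].round(1),(p-s["tool_pos"]).round(4),s["clock"])
c=capture("side"); np.savez("side4.npz",**c)
cv2.imwrite("pics/c6.png",cv2.resize(c["image"][110:230,240:400,::-1],(800,600),interpolation=2))
E
```

```text
[-0.1   0.06  1.81 -0.1   1.26  1.5 ]
False
err [-0.0004 -0.     -0.0007]
[ 0.0003 -0.      0.0003] [-0.4  0.7 -0.1]
0.0069780834684923234 82.21380723132313 [1.5 6.3 1.7] [-0.0005 -0.0013 -0.0003] 23.2667
```

View pics/c6.png

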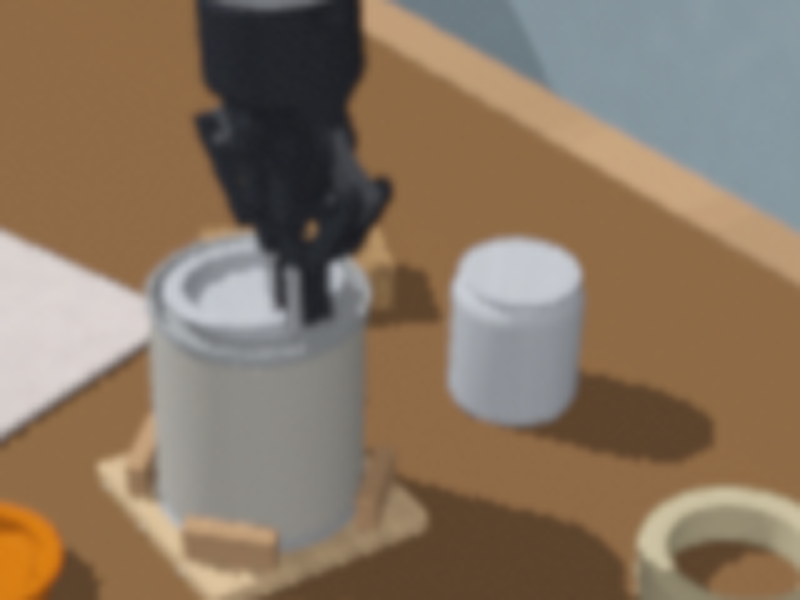

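The picture shows one finger in the dish and the other outside the raised edge, with a firm grip. Now I pull the lid off along its axis.

```bash
python3 - <<'E'
from h import *
d=np.deg2rad(5.5); p,q,n=lid_pose([*TIN,.1435],d)
for k in(.004,.008,.014,.022,.035):
    move_linear(p+k*n,vel=.03,ori=q); s=state(); print(k,s["contact_force"].round(1),s["wrist_torque"].round(2),s["width"].round(4),s["gripper_force"])
move_linear(p+.09*n,vel=.15); s=state(); print(s["clock"],s["contact_force"].round(1),s["width"])
for m in("top","side"):
    c=capture(m); np.savez(f"{m}5.npz",**c)
k=lambda i:cv2.resize(i,(400,300),interpolation=2)
cv2.imwrite("pics/c7.png",cv2.hconcat([k(np.load("top5.npz")["image"][170:260,220:340,::-1]),k(np.load("side5.npz")["image"][110:200,240:360,::-1])]))
E
```

```text
Traceback (most recent call last):
AttributeError: 'float' object has no attribute 'round'
```

```bash
python3 - <<'E'
from h import *
d=np.deg2rad(5.5); p,q,n=lid_pose([*TIN,.1435],d)
for k in(.004,.008,.014,.022,.035):
    move_linear(p+k*n,vel=.03,ori=q); s=state(); print(k,s["contact_force"].round(1),s["wrist_torque"].round(2),round(s["width"],4),s["gripper_force"])
move_linear(p+.09*n,vel=.15); s=state(); print(s["clock"],s["contact_force"].round(1),s["width"])
for m in("top","side"):
    c=capture(m); np.savez(f"{m}5.npz",**c)
k=lambda i:cv2.resize(i,(400,300),interpolation=2)
cv2.imwrite("pics/c7.png",cv2.hconcat([k(np.load("top5.npz")["image"][170:260,220:340,::-1]),k(np.load("side5.npz")["image"][110:200,240:360,::-1])]))
E
```

```text
0.004 [ 2.7  4.7 -2.8] [ 0.73 -0.79 -0.08] 0.0065 82.74449459952976
0.008 [ 3.7  3.9 -3.2] [ 0.67 -0.85 -0.06] 0.0063 83.88518466201276
0.014 [ 0.3 -0.3 -1.5] [-0.02 -0.06  0.01] 0.0066 83.57525996070116
0.022 [-0.2  0.3 -1. ] [ 0.02 -0.01  0.01] 0.007 83.49340160518253
0.035 [-0.2  0.2 -0.5] [0.13 0.01 0.03] 0.0064 83.49413465785304
26.025 [ 0.1  0.1 -0.4] 0.0065639721917521016
```

View pics/c7.png

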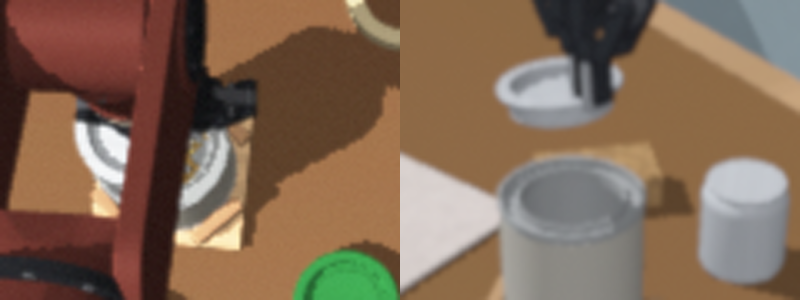

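The side view shows the lid hanging level with the fingers, clear of the open tin, dish up. I'll carry it over the offcut, level it and measure its tilt there.

```bash
python3 - <<'E'
from h import *
O=[.504,.258]
p,q,n=lid_pose([*O,.14],0)
reach(p+[0,0,.06],q); move_linear(p,vel=.15)
s=state(); print(s["clock"],(s["tool_pos"]-p).round(4),s["joint_positions"].round(2))
for m in("top","side"):
    c=capture(m); np.savez(f"{m}6.npz",**c); P=cloud(c); hsv=cv2.cvtColor(c["image"],cv2.COLOR_RGB2HSV)
    r=np.hypot(P[...,0]-O[0],P[...,1]-O[1]); br=(hsv[...,1]<60)&(hsv[...,2]>100)
    for hi,zl,zh,nm in((.034,.12,.14,"dish"),):
        M=br&(r<hi)&(P[...,2]>zl)&(P[...,2]<zh); q_=P[M]; B=np.c_[q_[:,0]-O[0],q_[:,1]-O[1],np.ones(len(q_))]
        for _ in range(4):
            k,*_x=np.linalg.lstsq(B,q_[:,2],rcond=None); e=q_[:,2]-B@k; g=abs(e)<2.2*e.std(); q_,B=q_[g],B[g]
        print(m,nm,len(q_),np.rad2deg(k[:2]).round(1),(k[2]*1e3).round(1),e.std().round(4))
k=lambda i:cv2.resize(i,(400,300),interpolation=2)
cv2.imwrite("pics/c8.png",cv2.hconcat([k(np.load("top6.npz")["image"][175:280,120:260,::-1]),k(np.load("side6.npz")["image"][80:200,170:330,::-1])]))
E
```

```text
27.6083 [ 0.0006 -0.0007  0.0003] [ 0.28  0.16  1.87 -0.    1.1   1.85]
top dish 28 [ 1.6 -3.8] 130.8 0.002
side dish 99 [-1.1 -0.1] 129.7 0.0015
```

View pics/c8.png

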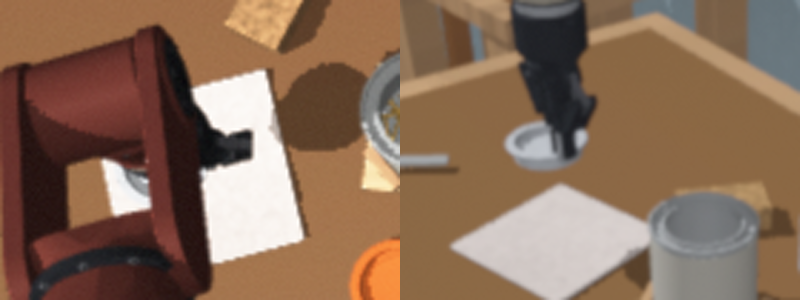

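The lid is level within about 1°, with the dish floor at 130 mm as predicted. Now I lower it gently and release.

```bash
python3 - <<'E'
from h import *
O=[.504,.258]
P=lambda z:lid_pose([*O,z],0)[0]
move_linear(P(.034),vel=.1); 
h=move_linear(P(.022),vel=.01,contact_N=2); s=state(); print(h,s["tool_pos"][2]-.166,s["contact_force"].round(1))
let_go(); move_linear(P(.12),vel=.1)
reach([.35,-.30,.45],down(0).as_quat()); s=state(); print(s["clock"])
for m in("top","side"):
    c=capture(m); np.savez(f"{m}7.npz",**c)
P=cloud(dict(np.load("top7.npz"))); r=np.hypot(P[...,0]-O[0],P[...,1]-O[1])
for lo,hi in((0,.027),(.0375,.043)):
    q=P[(r>lo)&(r<hi)]; B=np.c_[q[:,0]-O[0],q[:,1]-O[1],np.ones(len(q))]; k,*_=np.linalg.lstsq(B,q[:,2],rcond=None); print(len(q),np.rad2deg(k[:2]).round(1),(k[2]*1e3).round(1))
k=lambda i:cv2.resize(i,(400,300),interpolation=2)
cv2.imwrite("pics/c9.png",cv2.hconcat([k(np.load("top7.npz")["image"][120:300,140:420,::-1]),k(np.load("side7.npz")["image"][130:310,160:440,::-1])]))
E
```

```text
True 0.02568699274410463 [-0.5  0.4  0.5]
33.5917
282 [-0.7  0.8] 15.8
158 [-0.3  0.3] 25.6
```

View pics/c9.png

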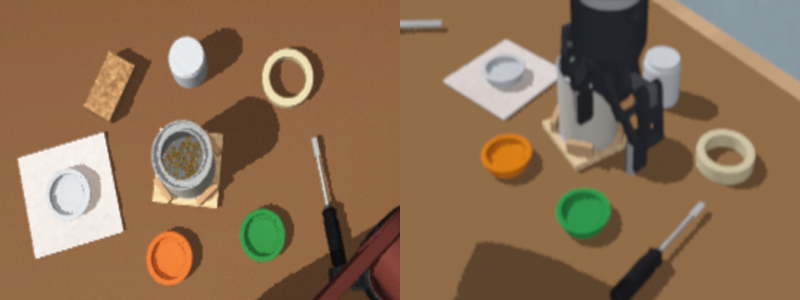

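The lid lies flat and dish up on the offcut, with its flange at 25.6 mm. The tin is open, the driver is on the bench and the other things haven't moved.

```bash
python3 -c "
from workcell import *
print(close_job())"
```

```text
the job is handed in; nothing more can be done
None
```

The tin is open, its lid lies flat and the same way up on the white offcut, the screwdriver is back on the bench, and the job was handed in at about 34 s of the 67 s allowed.

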